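# Unload the end cover from its die

### The job

Lift the round motor end cover out of its steel die and set it down flat, hub up, in the empty cardboard tray, then let go. Do not drop it into the tray: keep hold of it until it is down. Leave the square cover in the other die.

Things in the scene. Friction and masses are not known exactly. Their poses are not given: they have to be found in the camera images.
- cover_grip (a point): Grip point of the round aluminium end cover in the die, 0.2 to 0.4 kg: flange 88 mm across, 12 mm thick, lying in the cavity; an upright round hub 36 mm across stands on its middle, 60 mm tall in all. The point is on the hub's axis, 42 mm above the underside, 18 mm below the hub's top; z up along the hub. An identical cover already in a tray is not the one to move.
- die: Steel die block 124 x 124 mm, 40 mm high, fixed, brass bushes at its corners, with a round open cavity in its middle, 94 mm across and 14 mm deep. Origin at the centre of its underside (on the bench), z up, x and y along its sides. The cover's underside rests 26 mm above the origin. An alike die nearby has a square cavity with the square cover in it.
- tray: The empty shallow cardboard tray, fixed to the bench: 140 x 140 mm outside, 132 x 132 mm inside, walls 4 mm thick and 30 mm high in all, floor 4 mm thick. Origin at the centre of its underside (on the bench), z up, x and y along its sides. An alike tray nearby already holds a cover.
- sq_cover_mid (a point): Middle of the square aluminium cover that must stay in the other die: flange 80 x 80 x 12 mm with a block-shaped boss 46 x 30 mm, 48 mm tall in all. This point is 24 mm above its underside, z up.
Things that resemble listed ones, but are neither listed nor needed, are in the scene too. Leave any blue, orange or turquoise look-alike of the part that bears cover_grip alone.

How it is judged:
By the outcome, as a careful person would: the job done as asked, in the order asked, and still so for the second after the job is handed in, with the robot touching nothing.
It also fails if it takes over 43 s, if anything falls off the work surface, if the arm or the gripper's body presses on something with over 40 N, if the wrist force passes 120 N, or if a joint passes its speed limit or range.

### The arm

A 6-joint arm with a two-finger parallel gripper is mounted at the origin on the work surface. World frame = base frame: x ahead of the robot, y to its left, z up, the work surface at z = 0. Lengths are in m, angles in rad, forces in N, time in s.
With the tool pointing down it reaches from about 0.35 to 0.85 m from the base axis. Payload 8.1 kg.
Tool frame: the origin (TCP) lies at the very end of the fingers, on their centre line; the grasp point (between the pads) lies 19 mm behind it; x points along the fingers, y is the direction in which the jaws open and shut, and the axes are right-handed (so a half turn about x gives the same grasp; the last joint's range is limited). The gripper opens to 93 mm and grips with 3 to 60 N. Pads are 15 mm wide; open, the fingers measure 128 mm over their backs; the gripper's body (75 mm by 188 mm) begins 65 mm behind the grasp point.
Start: joints at [1.167, 0.13, 1.488, -0, 1.523, -0.085], TCP at [0.188, 0.57, 0.219] pointing down, gripper open.
Joint ranges: [-2.96, 2.96], [-0.89, 2.26], [0.02, 2.5], [-1.34, 4.48], [0, 2.73], [-2.66, 2.66]. Speed limits (rad/s): [2.39, 2.39, 2.79, 3.14, 3.14, 3.14].

### API

Orientations are given as a rotation vector (axis times angle).
In Python, from plant import * gives the robot as it stands. The module is installed in compiled form; this text tells all that it offers.
- The arm moves only by the tool apply_moves, never from a script. Its argument "series" is a list of rows, each an object with "jaw": the gripper's target within -1 to 1 (shut at 1, half-way at 0, fully open at -1); "linear": the shift along the tool's x, y, z normalised to -1 to 1, where 1 is 0.6 m, a list of three; "roll": the turn about the tool's x normalised to -1 to 1, where 1 is 30 degrees. A call has 1 to 20 rows; each row is the pose to reach, as a shift and turn from the pose measured when the call began, along the tool's axes at that moment; what a row does not reach only later rows make up. A row lasts 1/8 s, in which the tool goes at most 62.5 mm and 10.7 degrees, less where a joint would pass 70% of its speed; a pose out of reach is approached as far as the arm can. A call with a number of a shift or a turn outside -1 to 1 is refused whole. A call with a gripper value outside its range is refused whole. The fingers move at their own pace and stop on an object; "force" is the grip in N (left out, the last holds). Time passes only in rows, so rows that repeat a pose let the fingers close. It gives the time, the measured TCP pose, the force and the opening at its end, in the units of the state.
- read_state(): the state, without advancing time (a new reading comes with each control period).
- read_camera(name): name is "scene" or "top" or "wrist"; returns a dict with "pixels" (384x512x3 uint8, blue, green, red), "intrinsics" (3x3 intrinsics, pixels), "rvec" (rotation vector, rad) and "tvec" (3), from world to camera coordinates, as OpenCV has them; the wrist camera has in their place "tool_from_camera" (4x4, takes a point from camera to tool coordinates, whose origin is the TCP and whose axes are the tool frame's). Camera axes: x right, y down, z forward; pixel columns grow to the right and rows downward; lengths in m; the calibration is good to about 2 mm. The wrist camera is an equidistant fisheye: a pixel r from the principal point sees the ray r / f radians off the axis. A picture is of the moment at which its call begins: read the wrist's pose just before it. There is no depth.
- close_job(): hands the job in, once; it reports no verdict.
The state is a dict: "t": time; "q": joint angles; "dq": joint speeds; "joint_torque": joint torques, N m; "tool_pos": TCP position; "orientation": TCP orientation; "force": force on the tool from outside, world axes, zero at the start; "wrist_torque": the same for the moment, N m; "opening": finger opening in m.
Only numpy, scipy, OpenCV 4.12 (cv2) and the standard library are available. Lean on these libraries where they do the work, as an engineer would, in place of code of your own. Each camera call takes 0.05 s, during which the arm holds its last target. There are 200 camera calls.

## Working session

There is one attempt and no reset: what is moved stays moved. The work goes in short steps, Python scripts to look and compute and a tool call to move; the robot and the scene stay as the last step left them, time stands still between calls to the robot, and variables do not carry over. Pictures are saved under pics/ and viewed, about 8 in all and at most 12, crops included, and the job is handed in when it is done.

Besides the shell and the picture viewer there is one more tool, called after "Request:" as name(argument=value, ...) on one line, values as JSON. apply_moves: Moves the arm, as the interface text tells. Its arguments: {"type":"object","properties":{"series":{"type":"array"},"force":{"type":"number"}},"required":["series"]}

```bash
mkdir -p pics; cat > h.py <<'E'
import numpy as np, cv2
from plant import *
def R(r): return cv2.Rodrigues(np.array(r,float))[0]
def ray(c,u,v,z):
    K=np.array(c["intrinsics"]);Rm=R(c["rvec"]);t=np.array(c["tvec"]).ravel()
    o=-Rm.T@t; d=Rm.T@np.linalg.inv(K)@np.array([u,v,1.]); return o+d*(z-o[2])/d[2]
def proj(c,p):
    return cv2.projectPoints(np.array(p,float).reshape(-1,3),np.array(c["rvec"]),np.array(c["tvec"]),np.array(c["intrinsics"]),None)[0].reshape(-1,2)
E
python3 - <<'E'
from h import *
s=read_state();print(s)
for n in("top","scene"):
    c=read_camera(n);cv2.imwrite(f"pics/{n}0.png",c["pixels"])
    np.savez(f"{n}0.npz",**c)
    print(n,c["intrinsics"],-R(c["rvec"]).T@np.array(c["tvec"]).ravel())
    cv2.imwrite(f"pics/{n}0b.png",cv2.resize(c["pixels"],(800,600),interpolation=cv2.INTER_CUBIC))
E
```

```text
{'t': 0.0, 'q': array([ 1.16660888e+00,  1.31135403e-01,  1.48925713e+00, -6.68557911e-06,
        1.52300356e+00, -8.53660547e-02]), 'dq': array([-6.04188445e-04, -9.94487115e-04,  1.92438031e-04, -6.20200552e-04,
        1.59819991e-03, -3.56920968e-09]), 'joint_torque': array([ 4.71073054e-04, -5.59863603e+01, -4.91740358e+01,  7.68298097e-02,
        3.56859877e-02, -1.49657735e-04]), 'tool_pos': array([0.18780885, 0.56925799, 0.217615  ]), 'orientation': array([ 0.24884413,  1.55670659, -0.25160481]), 'force': array([-0.42088112,  0.04706011,  0.76407241]), 'wrist_torque': array([ 0.01046722, -0.01422068,  0.02128329]), 'opening': 0.09286316827505019}
top [[353.77828401   0.         256.27658322]
 [  0.         353.77828401 189.65122367]
 [  0.           0.           1.        ]] [ 0.45621059 -0.07550189  1.09604632]
scene [[435.53706039   0.         259.08874806]
 [  0.         435.53706039 197.39961187]
 [  0.           0.           1.        ]] [1.2613029  0.60026377 1.0406235 ]
```

View pics/top0b.png

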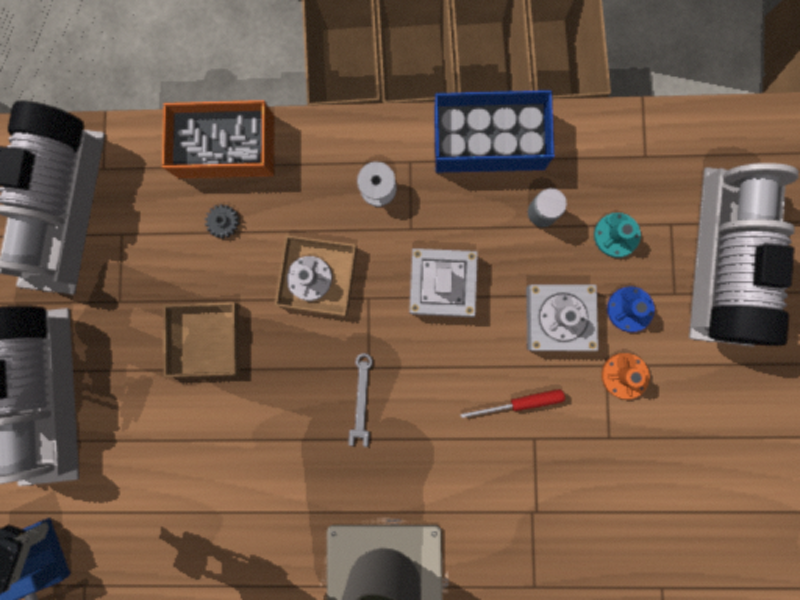

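View pics/scene0b.png

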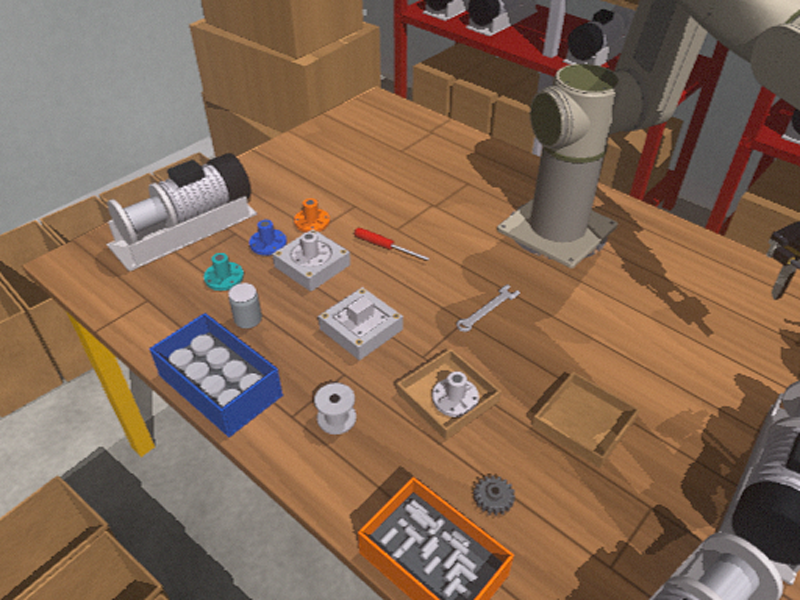

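Top view (800-wide scale): the round cover in its die is at about (563,318), with the blue and orange look-alikes to its right. The square die is at (444,282), the full tray at (316,276) and the empty tray at (202,341). Next I'll measure close up.

```bash
python3 - <<'E'
from h import *
c=dict(np.load("top0.npz"));im=c["pixels"]
a=im[175:235,325:425];b=im[185:250,95:160]
A=cv2.resize(a,None,fx=7,fy=7,interpolation=cv2.INTER_CUBIC)[:, :];B=cv2.resize(b,None,fx=7,fy=7,interpolation=cv2.INTER_CUBIC)
s=dict(np.load("scene0.npz"))["pixels"]
C=cv2.resize(s[140:190,165:230],None,fx=6,fy=6,interpolation=cv2.INTER_CUBIC);D=cv2.resize(s[230:300,330:415],None,fx=5,fy=5,interpolation=cv2.INTER_CUBIC)
cv2.imwrite("pics/cA.png",A)
h=np.zeros((max(B.shape[0],D.shape[0])*1,B.shape[1]+D.shape[1],3),np.uint8)
h[:B.shape[0],:B.shape[1]]=B;h[:D.shape[0],B.shape[1]:]=D
cv2.imwrite("pics/cB.png",h[:, :800]);print(A.shape,h.shape)
hsv=cv2.cvtColor(im,cv2.COLOR_BGR2HSV)
# brass bushes: saturated on grey die
roi=np.zeros(im.shape[:2],np.uint8)
g=((hsv[...,1]<50)&(hsv[...,2]>90)).astype(np.uint8)
n,l,st,ce=cv2.connectedComponentsWithStats(g)
for i in range(1,n):
    if st[i,4]>300 and 150<ce[i][1]<260: 
        cs=cv2.findContours((l==i).astype(np.uint8),cv2.RETR_EXTERNAL,cv2.CHAIN_APPROX_NONE)[0][0]
        r=cv2.minAreaRect(cs);print(st[i],ce[i],r, ray(c,*r[0],.04))
print(ray(c,366,202,.086),ray(c,129,218,.03))
E
```

```text
(420, 700, 3) (455, 880, 3)
[ 458  147   48   50 1381] [477.46560463 172.5416365 ] ((481.3775634765625, 171.17398071289062), (44.466487884521484, 48.8936767578125), 4.184916019439697) [ 0.5911541  -0.70179953  0.04      ]
[ 262  159   44   44 1697] [283.42251031 180.44372422] ((283.5237121582031, 180.4783477783203), (42.138309478759766, 42.31993865966797), 2.602562189102173) [ 0.57255215 -0.12036586  0.04      ]
[184 164  28  29 590] [197.13559322 177.62372881] ((197.5, 178.0), (28.0, 27.0), 90.0) [0.58408134 0.13907973 0.04      ]
[ 337  182   46   43 1806] [359.20155039 202.94296788] ((359.4999694824219, 202.99998474121094), (44.99999237060547, 41.99999237060547), -0.0) [ 0.50213488 -0.34332357  0.04      ]
[223 226  15  60 379] [230.64379947 256.31926121] ((231.42080688476562, 255.2920684814453), (12.039948463439941, 58.80669021606445), 5.710592269897461) [0.35231874 0.03742182 0.04      ]
[ 0.50272372 -0.34995279  0.086     ] [0.46597242 0.35074705 0.03      ]
```

View pics/cA.png

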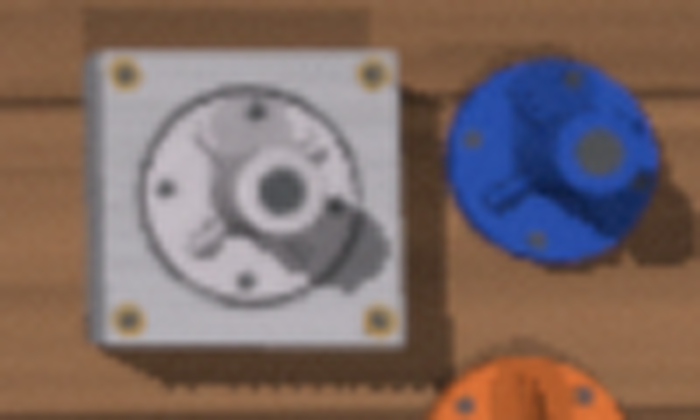

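View pics/cB.png

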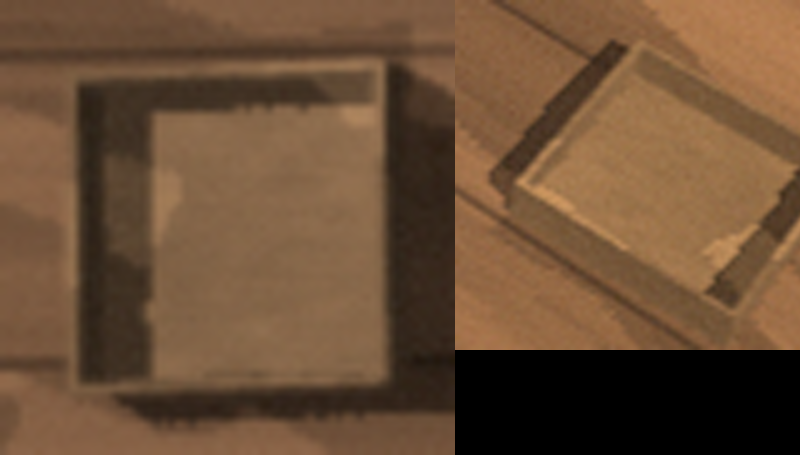

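Crop A (x7): the bush centres are at (125,74), (373,73), (129,320) and (380,321), and the hub-top ring centre is at about (282,191). Crop B: the rim corners of the empty tray are at about (75,80), (384,65), (390,385) and (75,389), so its yaw is about 2°.

```bash
python3 - <<'E'
from h import *
c=dict(np.load("top0.npz"))
px=lambda p,x0,y0,f:(x0+(p[0]+.5)/f-.5,y0+(p[1]+.5)/f-.5)
d=[ray(c,*px(p,325,175,7),.04) for p in[(125,74),(373,73),(380,321),(129,320)]]
print("die",np.mean(d,0),np.linalg.norm(d[0]-d[1]),np.linalg.norm(d[1]-d[2]),"yaw",np.degrees(np.arctan2(*(d[0]-d[3])[[1,0]])))
print("hub",ray(c,*px((282,191),325,175,7),.086))
t=[ray(c,*px(p,95,185,7),.03) for p in[(75,80),(384,65),(390,385),(75,389)]]
print("tray",np.mean(t,0),[np.linalg.norm(t[i]-t[i-1]) for i in range(4)])
T=R(read_state()["orientation"]);print(T.round(4))
p=np.array([.18780885,.56925799,.217615])
for w in ([.45,.2,.22],[.5,-.345,.2]): 
    print(w,(T.T@(np.array(w)-p)/.6).round(3));p=np.array(w)
E
```

```text
die [ 0.50316079 -0.34629521  0.04      ] 0.10416946806801426 0.10461795957199514 yaw -0.9000109020662014
hub [ 0.50316982 -0.34677055  0.086     ]
tray [0.46823574 0.35535175 0.03      ] [np.float64(0.13441081780058095), np.float64(0.13702906249698313), np.float64(0.13869423299693673), np.float64(0.13817855810736104)]
[[-7.000e-04  3.134e-01  9.496e-01]
 [-1.600e-03  9.496e-01 -3.134e-01]
 [-1.000e+00 -1.700e-03 -2.000e-04]]
[0.45, 0.2, 0.22] [-0.003 -0.447  0.608]
[0.5, -0.345, 0.2] [ 0.035 -0.836  0.364]
```

Request:
apply_moves(series=[{"jaw": -1,"linear": [0,-0.447,0.608],"roll": 0},{"jaw": -1,"linear": [0,-0.447,0.608],"roll": 0},{"jaw": -1,"linear": [0,-0.447,0.608],"roll": 0},{"jaw": -1,"linear": [0,-0.447,0.608],"roll": 0},{"jaw": -1,"linear": [0,-0.447,0.608],"roll": 0},{"jaw": -1,"linear": [0,-0.447,0.608],"roll": 0},{"jaw": -1,"linear": [0,-0.447,0.608],"roll": 0},{"jaw": -1,"linear": [0,-0.447,0.608],"roll": 0},{"jaw": -1,"linear": [0,-0.447,0.608],"roll": 0}], force=30)

```text
t: 1.23
tool_pos: [0.4502, 0.1998, 0.2177]
orientation: [0.251, 1.557, -0.253]
force: [-0.0, 0.5, 0.1]
opening: 0.0931
```

Request:
apply_moves(series=[{"jaw": -1,"linear": [0.03,-0.836,0.364],"roll": 0},{"jaw": -1,"linear": [0.03,-0.836,0.364],"roll": 0},{"jaw": -1,"linear": [0.03,-0.836,0.364],"roll": 0},{"jaw": -1,"linear": [0.03,-0.836,0.364],"roll": 0},{"jaw": -1,"linear": [0.03,-0.836,0.364],"roll": 0},{"jaw": -1,"linear": [0.03,-0.836,0.364],"roll": 0},{"jaw": -1,"linear": [0.03,-0.836,0.364],"roll": 0},{"jaw": -1,"linear": [0.03,-0.836,0.364],"roll": 0},{"jaw": -1,"linear": [0.03,-0.836,0.364],"roll": 0},{"jaw": -1,"linear": [0.03,-0.836,0.364],"roll": 0},{"jaw": -1,"linear": [0.03,-0.836,0.364],"roll": 0},{"jaw": -1,"linear": [0.03,-0.836,0.364],"roll": 0}])

```text
t: 2.72
tool_pos: [0.4999, -0.343, 0.2006]
orientation: [0.249, 1.558, -0.251]
force: [-0.2, 0.6, 0.5]
opening: 0.0926
```

```bash
cat >> h.py <<'E'
def wrist(name):
    s=read_state();c=read_camera("wrist");cv2.imwrite(name,c["pixels"])
    np.savez("w.npz",p=s["tool_pos"],o=s["orientation"],**c);return dict(np.load("w.npz"))
def wray(w,u,v,z):
    K=w["intrinsics"];d=np.array([(u-K[0,2])/K[0,0],(v-K[1,2])/K[1,1]]);r=np.linalg.norm(d)
    dc=np.array([*(np.sin(r)*d/max(r,1e-9)),np.cos(r)])
    M=w["tool_from_camera"];T=R(w["o"]);o=w["p"]+T@M[:3,3];D=T@M[:3,:3]@dc
    return o+D*(z-o[2])/D[2]
def toolshift(target):
    s=read_state();return R(s["orientation"]).T@(np.array(target)-s["tool_pos"])/.6
E
python3 - <<'E'
from h import *
w=wrist("pics/w1.png");print(w["intrinsics"],w["tool_from_camera"].round(3))
E
```

```text
[[297.31863964   0.         252.44902583]
 [  0.         297.31863964 189.44321597]
 [  0.           0.           1.        ]] [[-0.    -0.258  0.966 -0.166]
 [ 1.    -0.002  0.    -0.   ]
 [ 0.001  0.966  0.258 -0.073]
 [ 0.     0.     0.     1.   ]]
```

View pics/w1.png

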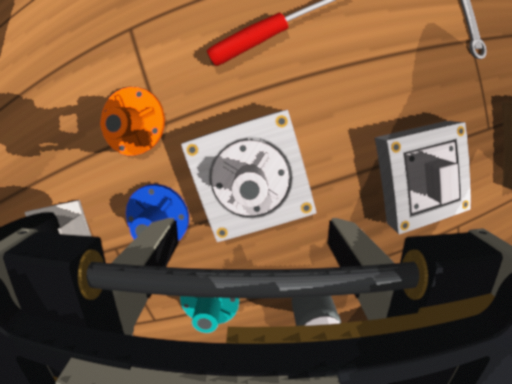

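The wrist view shows the round die, with bushes at (193,149), (281,121), (306,208) and (222,232) and the hub-top centre at about (248,190).

```bash
python3 - <<'E'
from h import *
w=dict(np.load("w.npz"))
d=[wray(w,*p,.04) for p in[(193,149),(281,121),(306,208),(222,232)]]
print(np.mean(d,0),[np.linalg.norm(d[i]-d[i-1]) for i in range(4)])
print("hub",wray(w,248,190,.086))
for z in (.12,.049): print(toolshift([.5032,-.3465,z]).round(4), read_state()["t"])
E
```

```text
[ 0.50101098 -0.3464242   0.04      ] [np.float64(0.10376551231315828), np.float64(0.10226552098197748), np.float64(0.1045781730904878), np.float64(0.10343417833802837)]
hub [ 0.50093621 -0.34855792  0.086     ]
[ 0.1346 -0.0031  0.0071] 2.775
[ 0.2529 -0.0029  0.0072] 2.775
```

Both cameras agree to about 2 mm, so I'll descend on the mean.

Request:
apply_moves(series=[{"jaw": -1,"linear": [0.07,-0.0047,0.0057],"roll": 0},{"jaw": -1,"linear": [0.14,-0.0047,0.0057],"roll": 0},{"jaw": -1,"linear": [0.18,-0.0047,0.0057],"roll": 0},{"jaw": -1,"linear": [0.21,-0.0047,0.0057],"roll": 0},{"jaw": -1,"linear": [0.23,-0.0047,0.0057],"roll": 0},{"jaw": -1,"linear": [0.245,-0.0047,0.0057],"roll": 0},{"jaw": -1,"linear": [0.252,-0.0047,0.0057],"roll": 0},{"jaw": -1,"linear": [0.252,-0.0047,0.0057],"roll": 0},{"jaw": -1,"linear": [0.252,-0.0047,0.0057],"roll": 0}])

```text
t: 3.9
tool_pos: [0.5024, -0.3476, 0.0502]
orientation: [0.249, 1.556, -0.252]
force: [-0.0, -0.1, 0.5]
opening: 0.0929
```

Request:
apply_moves(series=[{"jaw": 1,"linear": [0,0,0],"roll": 0},{"jaw": 1,"linear": [0,0,0],"roll": 0},{"jaw": 1,"linear": [0,0,0],"roll": 0},{"jaw": 1,"linear": [0,0,0],"roll": 0},{"jaw": 1,"linear": [0,0,0],"roll": 0},{"jaw": 1,"linear": [0,0,0],"roll": 0},{"jaw": 1,"linear": [0,0,0],"roll": 0},{"jaw": 1,"linear": [0,0,0],"roll": 0}], force=30)

```text
t: 4.9
tool_pos: [0.5024, -0.3476, 0.0502]
orientation: [0.249, 1.556, -0.252]
force: [0.4, 0.7, -0.3]
opening: 0.0357
```

Holding the 36 mm hub. Lifting now.

Request:
apply_moves(series=[{"jaw": 1,"linear": [-0.01,0,0],"roll": 0},{"jaw": 1,"linear": [-0.02,0,0],"roll": 0},{"jaw": 1,"linear": [-0.03,0,0],"roll": 0},{"jaw": 1,"linear": [-0.05,0,0],"roll": 0},{"jaw": 1,"linear": [-0.08,0,0],"roll": 0},{"jaw": 1,"linear": [-0.12,0,0],"roll": 0},{"jaw": 1,"linear": [-0.16,0,0],"roll": 0},{"jaw": 1,"linear": [-0.2,0,0],"roll": 0},{"jaw": 1,"linear": [-0.24,0,0],"roll": 0},{"jaw": 1,"linear": [-0.28,0,0],"roll": 0},{"jaw": 1,"linear": [-0.3,0,0],"roll": 0},{"jaw": 1,"linear": [-0.3,0,0],"roll": 0},{"jaw": 1,"linear": [-0.3,0,0],"roll": 0}], force=40)

```text
t: 6.52
tool_pos: [0.502, -0.3469, 0.2291]
orientation: [0.249, 1.558, -0.251]
force: [0.0, -0.7, -2.8]
opening: 0.0356
```

```bash
python3 - <<'E'
from h import *
s=read_state();print(s["t"],s["force"],s["wrist_torque"],s["opening"])
T=R(s["orientation"])
w=wrist("pics/w2.png")
print(toolshift([.49,0,.232]).round(3)); print((T.T@np.array([-.0215,.3553,0])/.6).round(3))
E
```

```text
6.525 [ 0.02381963 -0.70497763 -2.83131191] [0.02411639 0.03508372 0.01602432] 0.035554508700231954
[-0.006  0.543 -0.2  ]
[-0.     0.551 -0.22 ]
```

View pics/w2.png

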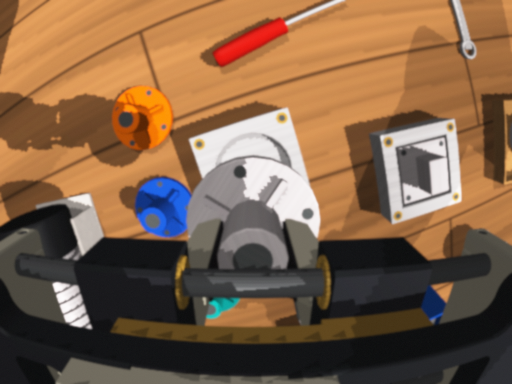

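The cover is held upright, with a weight of about 2.8 N, and the die is empty below. Carrying it over to the tray.

Request:
apply_moves(series=[{"jaw": 1,"linear": [0,0.03,-0.01],"roll": 0},{"jaw": 1,"linear": [0,0.08,-0.03],"roll": 0},{"jaw": 1,"linear": [0,0.14,-0.05],"roll": 0},{"jaw": 1,"linear": [0,0.21,-0.077],"roll": 0},{"jaw": 1,"linear": [0,0.28,-0.103],"roll": 0},{"jaw": 1,"linear": [0,0.35,-0.129],"roll": 0},{"jaw": 1,"linear": [0,0.42,-0.155],"roll": 0},{"jaw": 1,"linear": [0,0.48,-0.177],"roll": 0},{"jaw": 1,"linear": [0,0.52,-0.192],"roll": 0},{"jaw": 1,"linear": [0,0.543,-0.2],"roll": 0},{"jaw": 1,"linear": [0,0.543,-0.2],"roll": 0}])

```text
t: 7.95
tool_pos: [0.4897, 0.001, 0.2283]
orientation: [0.248, 1.559, -0.25]
force: [-0.4, 0.6, -3.0]
opening: 0.0355
```

Request:
apply_moves(series=[{"jaw": 1,"linear": [0,0.03,-0.012],"roll": 0},{"jaw": 1,"linear": [0,0.08,-0.032],"roll": 0},{"jaw": 1,"linear": [0,0.14,-0.056],"roll": 0},{"jaw": 1,"linear": [0,0.21,-0.084],"roll": 0},{"jaw": 1,"linear": [0,0.28,-0.112],"roll": 0},{"jaw": 1,"linear": [0,0.35,-0.14],"roll": 0},{"jaw": 1,"linear": [0,0.42,-0.168],"roll": 0},{"jaw": 1,"linear": [0,0.48,-0.192],"roll": 0},{"jaw": 1,"linear": [0,0.52,-0.208],"roll": 0},{"jaw": 1,"linear": [0,0.551,-0.22],"roll": 0},{"jaw": 1,"linear": [0,0.551,-0.22],"roll": 0},{"jaw": 1,"linear": [0,0.551,-0.22],"roll": 0}])

```text
t: 9.45
tool_pos: [0.4678, 0.3554, 0.2279]
orientation: [0.248, 1.559, -0.251]
force: [0.5, -0.2, -2.9]
opening: 0.0355
```

```bash
python3 - <<'E'
from h import *
w=wrist("pics/w3.png");print(toolshift([.468,.354,.027]).round(4))
c=read_camera("top");b=c["pixels"][150:260,75:215];np.savez("top1.npz",**c)
cv2.imwrite("pics/t3.png",cv2.resize(b,None,fx=5,fy=5,interpolation=cv2.INTER_CUBIC))
E
```

```text
[ 0.3351 -0.0013  0.0017]
```

View pics/w3.png

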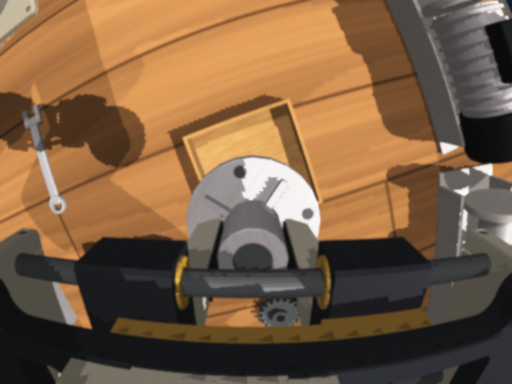

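The tray lies below. The outer rim corners of its robot-side wall are at about (185,138) and (291,100), and the motor is to the right from about column 440. I'll cross-check the tray centre and the clearance to the motor.

```bash
python3 - <<'E'
from h import *
w=dict(np.load("w.npz"))
a,b=wray(w,185,138,.03),wray(w,291,100,.03);print(a,b,np.linalg.norm(a-b))
e=(b-a)/np.linalg.norm(b-a);n=np.array([e[1],-e[0],0]); n*=np.sign(n[0]);print("centre",(a+b)/2+.07*n, wray(w,322,198,.03))
for z in(0,.05,.12):print("motor",wray(w,440,170,z),wray(w,462,150,z))
E
```

```text
[0.40128777 0.28820978 0.03      ] [0.39852806 0.42666288 0.03      ] 0.13848059841863117
centre [0.46989401 0.35883132 0.03      ] [0.52962412 0.42924185 0.03      ]
motor [0.55967877 0.63141219 0.        ] [0.54092451 0.68242757 0.        ]
motor [0.53930496 0.59921083 0.05      ] [0.52293212 0.64374829 0.05      ]
motor [0.51078163 0.55412892 0.12      ] [0.49774276 0.5895973  0.12      ]
```

View pics/t3.png

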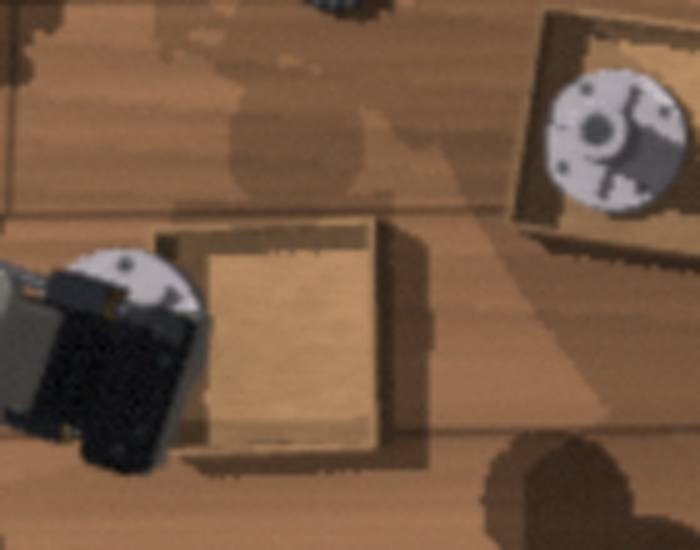

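Centre estimates agree to 4 mm, against 22 mm of room, and the motor is well clear. Lowering now; contact is expected at TCP z of about 0.028.

Request:
apply_moves(series=[{"jaw": 1,"linear": [0.02,0.003,0.001],"roll": 0},{"jaw": 1,"linear": [0.06,0.003,0.001],"roll": 0},{"jaw": 1,"linear": [0.11,0.003,0.001],"roll": 0},{"jaw": 1,"linear": [0.16,0.003,0.001],"roll": 0},{"jaw": 1,"linear": [0.2,0.003,0.001],"roll": 0},{"jaw": 1,"linear": [0.24,0.003,0.001],"roll": 0},{"jaw": 1,"linear": [0.27,0.003,0.001],"roll": 0},{"jaw": 1,"linear": [0.295,0.003,0.001],"roll": 0},{"jaw": 1,"linear": [0.31,0.003,0.001],"roll": 0},{"jaw": 1,"linear": [0.32,0.003,0.001],"roll": 0},{"jaw": 1,"linear": [0.324,0.003,0.001],"roll": 0},{"jaw": 1,"linear": [0.324,0.003,0.001],"roll": 0},{"jaw": 1,"linear": [0.324,0.003,0.001],"roll": 0}])

```text
t: 11.18
tool_pos: [0.4688, 0.3569, 0.0343]
orientation: [0.249, 1.558, -0.25]
force: [0.7, 0.2, -3.8]
opening: 0.0352
```

Request:
apply_moves(series=[{"jaw": 1,"linear": [0.002,0,0],"roll": 0},{"jaw": 1,"linear": [0.004,0,0],"roll": 0},{"jaw": 1,"linear": [0.006,0,0],"roll": 0},{"jaw": 1,"linear": [0.006,0,0],"roll": 0}])

```text
t: 11.68
tool_pos: [0.4687, 0.3568, 0.0305]
orientation: [0.249, 1.558, -0.251]
force: [-0.3, -0.4, -4.0]
opening: 0.0353
```

Request:
apply_moves(series=[{"jaw": 1,"linear": [0.0015,0,0],"roll": 0},{"jaw": 1,"linear": [0.003,0,0],"roll": 0},{"jaw": 1,"linear": [0.003,0,0],"roll": 0},{"jaw": 1,"linear": [0.003,0,0],"roll": 0}])

```text
t: 12.18
tool_pos: [0.4687, 0.3568, 0.0287]
orientation: [0.249, 1.558, -0.251]
force: [0.2, 0.3, -3.8]
opening: 0.0356
```

Request:
apply_moves(series=[{"jaw": 1,"linear": [0.0012,0,0],"roll": 0},{"jaw": 1,"linear": [0.0012,0,0],"roll": 0},{"jaw": 1,"linear": [0.0012,0,0],"roll": 0}])

```text
t: 12.55
tool_pos: [0.4688, 0.357, 0.0283]
orientation: [0.249, 1.558, -0.25]
force: [-0.8, -0.1, -0.9]
opening: 0.0362
```

Request:
apply_moves(series=[{"jaw": 1,"linear": [0.001,0,0],"roll": 0},{"jaw": 1,"linear": [0.001,0,0],"roll": 0},{"jaw": 1,"linear": [0.001,0,0],"roll": 0}])

```text
t: 12.92
tool_pos: [0.4687, 0.3569, 0.0282]
orientation: [0.249, 1.558, -0.25]
force: [-4.0, -2.3, 5.6]
opening: 0.0354
```

It is seated: the vertical force went from -3.8 N to +5.6 N. Opening part-way inside the tray, then rising.

Request:
apply_moves(series=[{"jaw": 0.15,"linear": [0,0,0],"roll": 0},{"jaw": -0.25,"linear": [0,0,0],"roll": 0},{"jaw": -0.25,"linear": [0,0,0],"roll": 0},{"jaw": -0.25,"linear": [0,0,0],"roll": 0},{"jaw": -0.25,"linear": [0,0,0],"roll": 0},{"jaw": -0.25,"linear": [0,0,0],"roll": 0}])

```text
t: 13.68
tool_pos: [0.4687, 0.357, 0.0282]
orientation: [0.249, 1.558, -0.25]
force: [-0.0, -0.1, -0.2]
opening: 0.0579
```

Request:
apply_moves(series=[{"jaw": -0.25,"linear": [-0.02,0,0],"roll": 0},{"jaw": -0.25,"linear": [-0.06,0,0],"roll": 0},{"jaw": -0.25,"linear": [-0.12,0,0],"roll": 0},{"jaw": -0.25,"linear": [-0.2,0,0],"roll": 0},{"jaw": -0.25,"linear": [-0.28,0,0],"roll": 0},{"jaw": -0.25,"linear": [-0.32,0,0],"roll": 0},{"jaw": -0.25,"linear": [-0.32,0,0],"roll": 0},{"jaw": -0.25,"linear": [-0.32,0,0],"roll": 0}])

```text
t: 14.68
tool_pos: [0.4686, 0.3567, 0.219]
orientation: [0.248, 1.559, -0.251]
force: [0.1, -0.5, 0.5]
opening: 0.0581
```

```bash
python3 - <<'E'
from h import *
w=wrist("pics/w4.png");s=read_camera("scene")["pixels"]
a=cv2.resize(w["pixels"][60:280,120:400],(400,314))
b=cv2.resize(s[130:310,160:420],(400,277),interpolation=cv2.INTER_CUBIC)
o=np.zeros((314,800,3),np.uint8);o[:,:400]=a;o[:277,400:]=b;cv2.imwrite("pics/f4.png",o);print(read_state()["force"],read_state()["t"])
E
```

```text
[ 0.05167714  0.00604445 -0.67525795] 14.775
```

View pics/f4.png

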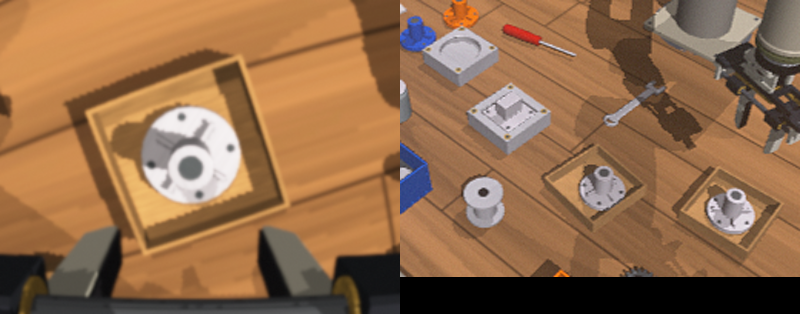

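The wrist view (left) shows the cover flat and hub up near the tray's middle, at about (190,155). The scene view (right) shows the round die empty at (460,50) and the square cover still in its die at (508,112). The gripper is clear of everything, so I'm handing in.

```bash
python3 -c "
from plant import *
print(close_job())"
```

```text
the job is handed in; nothing more can be done
None
```

I gripped the round end cover by its hub, lifted it out of the steel die and lowered it into the empty cardboard tray. I kept hold until the wrist force showed it was down (vertical force went from about -3.8 N to +5.6 N), then released it and rose clear. The job was handed in at about 14.8 s, against the 43 s limit.

- **Placement:** the last pictures show the cover flat, hub up and near the middle of the tray. The round die is empty, the square cover is still in its die, and the gripper is touching nothing.
- **Disagreements:** the top and wrist cameras differed by about 2 mm on the die and hub and about 4 mm on the tray centre. I used the averages, well within the 22 mm of room around the cover.
- **Failed checks:** none.

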